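# Seat the keyed collar on the spindle and hold it home

### The job

Put the loose knurled collar over the spindle post of the grey stand and turn it until its hidden keyways drop over the cross pin, then push it fully home against the spring and keep holding it down there, so that I can put in its locking screw: finish while still holding it, do not let go. Leave the other things on the bench where they are.

Things in the scene. Friction and masses are not known exactly. Their poses are not given: they have to be found in the camera images.
- collar_center (a point): centre (on the axis, half-way up) of the loose knurled aluminium collar, a ring 52 mm in diameter, 40 mm high, about 0.15 kg, standing on the bench; z is its axis. Bore 27.5 mm. Lowest 10 mm: a skirt, 40 mm inside. Above that, hidden inside, four keyways 11 mm wide, 14 mm deep, open downward, every 90 degrees, at an angle that neither these axes nor the small side hole tell.
- nose_top (a point): centre of the top of the upright steel spindle post, 75 mm above the bench, on its axis (z up). Post 25 mm in diameter, top chamfered, on a fixed stand: a grey block 100x90x25 mm. Fully home, the collar stands hard on a step with its centre 18 mm below this point.
- cross_pin (a point): middle of the 6 mm brass cross pin through the post, on the post's axis, 19 mm below its top; ends stand out to 19 mm from the axis, at an angle that varies and is not given by these axes. A collar not in line rests on the pin, its centre 6 mm below the post's top; within about 5 degrees of line it can go down 12 mm more. At the edge of that it rubs; turn a touch more.
- spring_ring (a joint): brass ring round the foot of the post, 49 mm in diameter, carried by a spring: metres it is pressed down, 0 when up. The collar meets it 5 mm below where it rests on the pin; 0.007 with the collar fully home. It pushes up with 3 N at 0 and 10 N at 0.007, so the collar rises again if let go.
- screwdriver_green: screwdriver with a green handle, 157x23x22 mm; bystander, origin at the centre of its underside
- hex_keys: black L-shaped hex key, 31x88x6 mm; bystander, origin at the centre of its underside
- pencil: yellow pencil, 142x8x7 mm; bystander, origin at the centre of its underside
- jar_blue: white jar with a blue lid, 53x53x72 mm; bystander, origin at the centre of its underside
- die_block_1: grey crimp die block, 32x48x33 mm; bystander, origin at the centre of its underside

How it is judged:
On the way:
1. the collar is over the post (horizontal distance between collar_center and nose_top below 0.005 m and z of collar_center in the frame of nose_top below 0.012 m), for 0.1 s.
At the end, for the whole second after the job is handed in: the collar is fully home on the post (its centre at least 16 mm below the post's top where 18 mm is hard home, within 3 mm of the axis, tilted under 5 degrees), the spring ring is pressed down more than 5 mm, and the gripper's fingers are still on the collar with more than 2 N (horizontal distance between collar_center and nose_top below 0.003 m and z of collar_center in the frame of nose_top below -0.016 m and angle between collar_center's own z axis and vertical below 0.09 rad and value of joint spring_ring above 0.005 m and contact force between the fingers and collar above 2 N); the arm keeps its last pose, push and grip.
It fails at once if a bystander is moved by more than 30 mm (distance of any of screwdriver_green, hex_keys, pencil, jar_blue, die_block_1 from where it was at the start of the episode above 0.03 m).
It also fails if it takes over 51 s, if anything falls off the work surface, if the arm or the gripper's body presses on something with over 40 N, if the wrist force passes 120 N, or if a joint passes its speed limit or range.

### The arm

A 6-joint arm with a two-finger parallel gripper is mounted at the origin on a cart in front of the work surface, level with it; the furniture and walls round the work are solid. World frame = base frame: x ahead of the robot, y to its left, z up, the work surface at z = 0. Lengths are in m, angles in rad, forces in N, time in s.
With the tool pointing down it reaches from about 0.3 to 0.875 m from the base axis. Payload 6.4 kg.
Tool frame: the origin (TCP) lies at the very end of the fingers, on their centre line; the grasp point (between the pads) lies ctrl.grip_point_offset behind it (ctrl.grip_point_offset is the distance from the TCP to the grasp point, in m); z points along the fingers, x is the direction in which the jaws open and shut, and the axes are right-handed (so a half turn about z gives the same grasp; the last joint's range is limited). The gripper opens to 85 mm and grips with 20 to 120 N. Pads are 22 mm wide; open, the fingers measure 114 mm over their backs; the gripper's body (76 mm by 85 mm) begins 54 mm behind the grasp point. The pads swing forward as they close: fully open they stand 13 mm farther back than shut.
Start: joints at [0.937, 0.181, 1.607, -0, 1.354, -0.206], TCP at [0.239, 0.523, 0.231] pointing down, gripper open.
Joint ranges: [-2.99, 2.99], [-0.89, 2.07], [0.3, 2.58], [-1.14, 4.28], [0, 2.63], [-3.12, 3.12]. Speed limits (rad/s): [2.57, 2.57, 3.01, 3.14, 3.14, 3.14].

### API

Orientations are given as a unit quaternion [w, x, y, z].
In Python, from bench import get_obs, viewer, workorder, ctrl gives the robot as it stands. The module is installed in compiled form; this text tells all that it offers.
- The arm moves only by the tool move_arm, never from a script. Its argument "increments" is a list of rows, each an object of numbers: "tx", "ty", "tz": the shift along the tool's x, y, z in m; "turn": the turn about the tool's z in degrees. A call has 1 to 20 rows; each row is the pose to reach, as a shift and turn from the pose commanded when the call began, along the tool's axes at that moment; what a row does not reach only later rows make up. A row lasts 1/12 s, in which the tool goes at most 41.7 mm and 7.16 degrees, less where a joint would pass 70% of its speed; a pose out of reach is approached as far as the arm can. A call with a gripper value outside its range is refused whole. "gripper" is the opening, from 0 (shut) to 1 (fully open), set as the call begins (left out, the last holds). The fingers move at their own pace and stop on an object; the grip force is fixed at half the most. Time passes only in rows, so rows that repeat a pose let the fingers close. It gives the time, the measured TCP pose, the force and the opening at its end, in the units of the state.
- get_obs(): the state, without advancing time (a new reading comes with each control period).
- viewer.camera(name): name is "scene" or "side" or "wrist"; returns (picture, depth): 480x640x3 uint8, red, green, blue; 480x640 float32, m along the optical axis (not along the pixel's ray), 0 where there is no reading.
- viewer.get_calibration(name): a dict with "intrinsics" (3x3 intrinsics, pixels), "origin" and "attitude" of the camera in the world. Camera axes: x right, y up, looking along -z (the intrinsics and any distortion apply to the point x, -y, -z); pixel columns grow to the right and rows downward; lengths in m; the calibration is good to about 2 mm. A picture is of the moment at which its call begins: read the wrist's pose just before it. get_calibration takes no time and is no camera call; for the wrist camera it gives the pose at the moment of the call.
- workorder.hand_in(): hands the job in, once; it reports no verdict.
The state is a dict: "time_s": time; "q": joint angles; "dq": joint speeds; "joint_efforts": joint torques, N m; "eef_pos": TCP position; "eef_rot": TCP orientation; "wrist_force": force on the tool from outside, world axes, zero at the start; "torque": the same for the moment, N m; "opening": opening from 0.0 (shut) to 1.0 (fully open).
Only numpy, scipy, OpenCV 4.12 (cv2) and the standard library are available. Lean on these libraries where they do the work, as an engineer would, in place of code of your own. Each camera call takes 0.05 s, during which the arm holds its last target.

## Working session

There is one attempt and no reset: what is moved stays moved. The work goes in short steps, Python scripts to look and compute and a tool call to move; the robot and the scene stay as the last step left them, time stands still between calls to the robot, and variables do not carry over. Pictures are saved under pics/ and viewed, and the job is handed in when it is done.

Besides the shell and the picture viewer there is one more tool, called after "Request:" by a JSON object that holds its "op" and its "data". move_arm: Moves the arm, as the interface text tells. Its arguments: {"type":"object","properties":{"increments":{"type":"array"},"gripper":{"type":"number"}},"required":["increments"]}

```bash
mkdir -p pics; cat > h.py <<'E'
import numpy as np, cv2
from bench import get_obs, viewer, workorder, ctrl
from scipy.spatial.transform import Rotation as R
def rot(a):
    a=np.array(a,float)
    return a if a.shape==(3,3) else R.from_quat(a[[1,2,3,0]]).as_matrix()
def snap(name,fn):
    c=viewer.get_calibration(name); p,d=viewer.camera(name)
    cv2.imwrite(f'pics/{fn}.png',cv2.cvtColor(p,cv2.COLOR_RGB2BGR)); np.savez(f'pics/{fn}.npz',p=p,d=d,K=c['intrinsics'],o=c['origin'],a=rot(c['attitude']))
    return p,d,c
def cloud(fn):
    z=np.load(f'pics/{fn}.npz'); d=z['d'];K=z['K']
    v,u=np.mgrid[0:480,0:640]
    x=(u-K[0,2])/K[0,0]*d; y=(v-K[1,2])/K[1,1]*d
    P=np.stack([x,-y,-d],-1)@z['a'].T+z['o']
    P[d==0]=np.nan
    return P
E
python3 - <<'E'
from h import *
print(get_obs()); print(ctrl.grip_point_offset)
for n in ['scene','side','wrist']:
    p,d,c=snap(n,n+'0'); print(n,c)
E
```

```text
{'time_s': 0.0, 'q': array([ 9.36695339e-01,  1.81511679e-01,  1.60798466e+00, -4.73427477e-06,
        1.35377936e+00, -2.06283801e-01]), 'dq': array([ 8.88795902e-05, -4.96235395e-04, -4.48542202e-04, -1.11424098e-03,
        5.29039824e-04,  1.99128732e-03]), 'joint_efforts': array([ 7.45297848e-05, -4.44886529e+01, -3.51330113e+01, -3.96994874e-04,
        9.32117400e-03,  2.38616065e-05]), 'eef_pos': array([0.23821404, 0.52274965, 0.23041193]), 'eef_rot': array([ 3.02702833e-04,  8.41095647e-01,  5.40885759e-01, -7.85202741e-04]), 'wrist_force': array([0.4107404 , 0.19531805, 0.19435146]), 'torque': array([-0.02286832, -0.00546252, -0.01066143]), 'opening': 0.9969992198006811}
0.0187
scene {'intrinsics': array([[472.12053397,   0.        , 316.73916457],
       [  0.        , 472.12053397, 240.92536053],
       [  0.        ,   0.        ,   1.        ]]), 'origin': array([ 0.18224043, -0.29123075,  0.67926691]), 'attitude': array([ 0.87108578,  0.36699481, -0.1257011 , -0.30120359])}
side {'intrinsics': array([[449.57766924,   0.        , 319.14876974],
       [  0.        , 449.57766924, 242.52955946],
       [  0.        ,   0.        ,   1.        ]]), 'origin': array([0.48369373, 0.85302866, 0.56457987]), 'attitude': array([-0.04215233, -0.02492784,  0.44451178,  0.89443337])}
wrist {'intrinsics': array([[360.98734584,   0.        , 317.50936221],
       [  0.        , 360.98734584, 237.11650905],
       [  0.        ,   0.        ,   1.        ]]), 'origin': array([0.16723886, 0.55644989, 0.37327204]), 'attitude': array([ 0.83094625, -0.13068981, -0.08360436,  0.53428346])}
```

View pics/scene0.png

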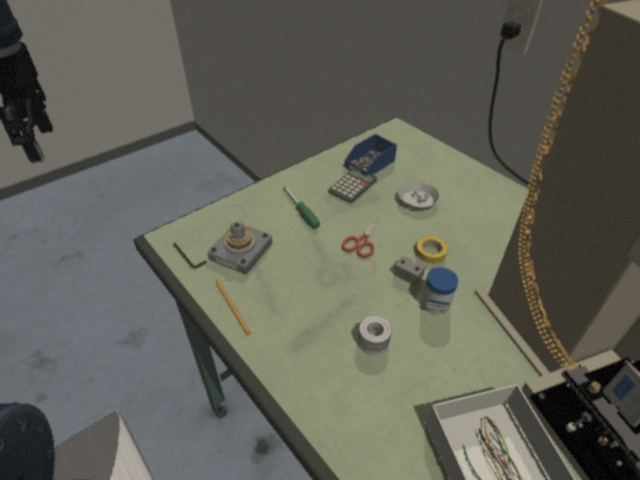

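View pics/side0.png

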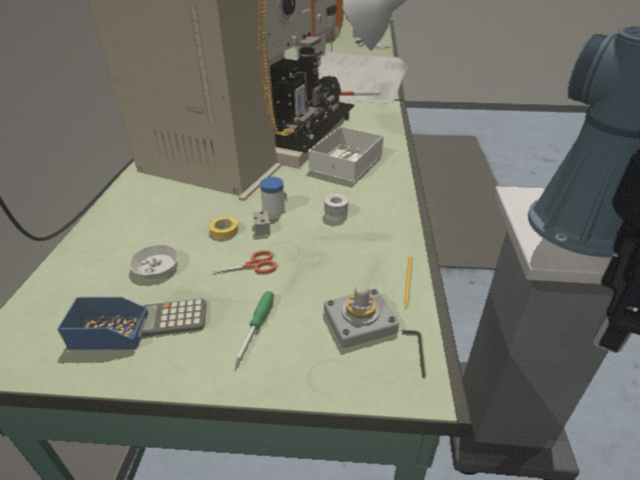

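View pics/wrist0.png

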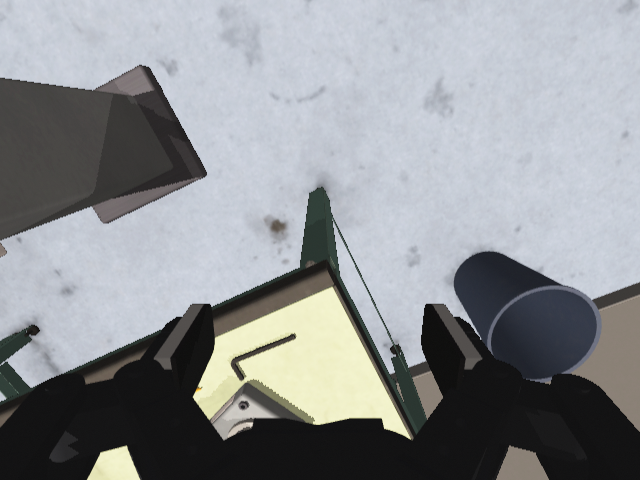

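The collar is at scene (375,332) and side (336,207). The post top is at scene (237,227) and side (362,289). The jar at scene (440,290) stands behind the collar. The wrist view shows only the hex key and a corner of the stand.

```bash
python3 - <<'E'
from h import *
from scipy.optimize import least_squares
def circ(p):
    r=least_squares(lambda s:np.hypot(p[:,0]-s[0],p[:,1]-s[1])-s[2],[*p[:,:2].mean(0),.02],loss='soft_l1',f_scale=.001)
    return r.x
for n,cw,pw in [('scene0',(350,400,308,360),(220,260,215,255)),('side0',(318,355,190,228),(335,388,275,330))]:
    P=cloud(n)
    a=P[cw[2]:cw[3],cw[0]:cw[1]].reshape(-1,3); 
    t=a[(a[:,2]>.036)&(a[:,2]<.046)]
    w=a[(a[:,2]>.01)&(a[:,2]<.034)]
    print(n,'collar top',len(t),np.median(t,0),t.min(0),t.max(0),'table',np.nanmin(a[:,2]),'circ side',circ(w),len(w))
    b=P[pw[2]:pw[3],pw[0]:pw[1]].reshape(-1,3); print(np.nanmax(b[:,2]))
    for lo,hi in [(.069,.08),(.06,.068),(.035,.048),(.022,.028)]:
        t=b[(b[:,2]>lo)&(b[:,2]<hi)]
        if len(t)>3: print(lo,len(t),t.mean(0),t.min(0),t.max(0),circ(t))
    for k,w in (('c',cw),('p',pw)):
        im=cv2.imread(f'pics/{n}.png')[w[2]-10:w[3]+10,w[0]-10:w[1]+10]; cv2.imwrite(f'pics/{n}_{k}.png',cv2.resize(im,None,fx=8,fy=8,interpolation=2))
    for nm,(u,v) in (dict(jar=(440,281),die=(407,267)) if n=='scene0' else dict(jar=(271,186),die=(261,219))).items(): print(nm,P[v,u])
E
```

```text
scene0 collar top 531 [0.53294178 0.00532861 0.03939525] [ 0.50690642 -0.01966498  0.03611503] [0.55998406 0.03279336 0.04243617] table -0.003469725160376136 circ side [0.5291646  0.00245347 0.02053393] 360
0.07660421012291962
0.069 49 [0.4689705  0.32178793 0.0725144 ] [0.4596122  0.31580351 0.06936352] [0.48188785 0.33605616 0.07660421] [0.47137352 0.3281851  0.01086403]
0.06 41 [0.46815044 0.31928472 0.06445288] [0.45891739 0.31442093 0.06023516] [0.48034251 0.33164059 0.06792711] [0.47167169 0.32816928 0.01213035]
0.035 252 [0.46709616 0.31812163 0.04337504] [0.44765183 0.30166371 0.03506905] [0.49593558 0.34940664 0.04793882] [0.47099733 0.32758061 0.02083253]
0.022 422 [0.47427644 0.32470818 0.02504011] [0.42503942 0.28180173 0.02201005] [0.52300176 0.38228966 0.02793859] [0.4750754  0.33299793 0.03869016]
jar [ 0.67026114 -0.00591452  0.0698444 ]
die [0.68106447 0.07441323 0.02877883]
side0 collar top 231 [0.53194684 0.00984762 0.04055334] [ 0.50645709 -0.02053128  0.03600896] [0.55795241 0.03222298 0.04429746] table -0.0017564230151159155 circ side [0.53236209 0.01098519 0.0211483 ] 245
0.07763722627160718
0.069 78 [0.47087016 0.33380708 0.0733943 ] [0.45931445 0.31822609 0.06905938] [0.48169384 0.34003395 0.07763723] [0.47043967 0.32661385 0.01118354]
0.06 65 [0.47154954 0.33488536 0.06344903] [0.45231868 0.32415243 0.06010665] [0.48904701 0.33999357 0.06797292] [0.4708924  0.32565707 0.01292204]
0.035 322 [0.47081024 0.33936022 0.04394275] [0.44627537 0.301376   0.03506521] [0.49369357 0.35155567 0.04791259] [0.4705848  0.32700738 0.021621  ]
0.022 882 [0.46894027 0.33344496 0.02602186] [0.42666561 0.27066068 0.02215674] [0.51447762 0.36854336 0.02795479] [0.47021136 0.32299507 0.0408599 ]
jar [0.6744821  0.0148272  0.07374016]
die [0.68656785 0.08178567 0.03175404]
```

```bash
cat >> h.py <<'E'
def go(x,y,z):
    o=get_obs(); Rm=rot(o['eef_rot']); print('from',o['eef_pos'].round(4),'tool d',(Rm.T@(np.array([x,y,z])-o['eef_pos'])).round(4),'xaxis deg',np.degrees(np.arctan2(Rm[1,0],Rm[0,0])).round(2))
E
python3 -c "
from h import *
go(.532,.006,.14)"
```

```text
from [0.2383 0.5228 0.2306] tool d [-0.3483  0.4817  0.0909] xaxis deg 65.49
```

View pics/side0_p.png

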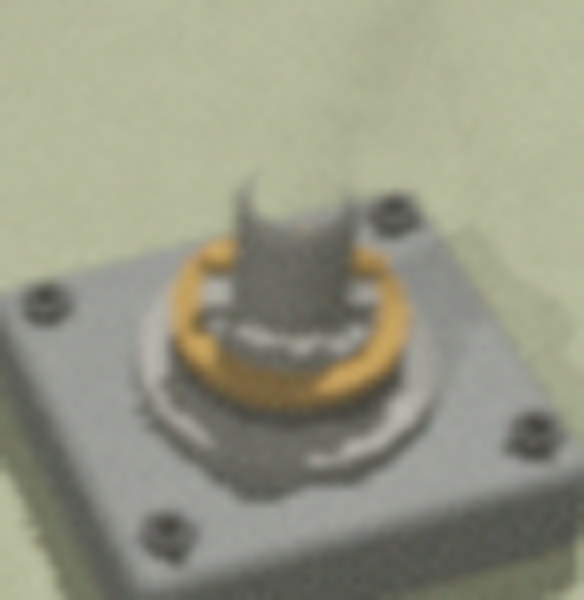

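View pics/scene0_p.png

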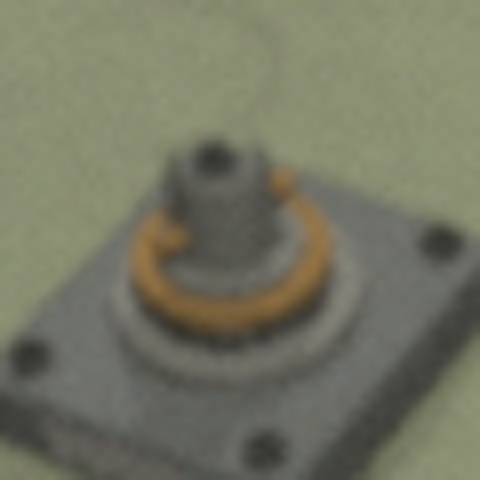

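The pin ends show in the scene crop at (170,237) and (285,182). The keyway angle is hidden, so I will find it by turning under light pressure. First I move above the collar.

Request:
{"op": "move_arm", "data": {"increments": [{"tx": -0.02, "ty": 0.028, "tz": 0}, {"tx": -0.042, "ty": 0.058, "tz": 0}, {"tx": -0.064, "ty": 0.088, "tz": 0}, {"tx": -0.086, "ty": 0.119, "tz": 0}, {"tx": -0.108, "ty": 0.149, "tz": 0}, {"tx": -0.13, "ty": 0.18, "tz": 0.01}, {"tx": -0.152, "ty": 0.21, "tz": 0.02}, {"tx": -0.174, "ty": 0.241, "tz": 0.03}, {"tx": -0.196, "ty": 0.271, "tz": 0.04}, {"tx": -0.218, "ty": 0.301, "tz": 0.05}, {"tx": -0.24, "ty": 0.332, "tz": 0.06}, {"tx": -0.262, "ty": 0.362, "tz": 0.07}, {"tx": -0.284, "ty": 0.393, "tz": 0.08}, {"tx": -0.306, "ty": 0.423, "tz": 0.085}, {"tx": -0.326, "ty": 0.451, "tz": 0.09}, {"tx": -0.34, "ty": 0.47, "tz": 0.09}, {"tx": -0.3483, "ty": 0.4817, "tz": 0.091}, {"tx": -0.3483, "ty": 0.4817, "tz": 0.091}, {"tx": -0.3483, "ty": 0.4817, "tz": 0.091}, {"tx": -0.3483, "ty": 0.4817, "tz": 0.091}]}}

```text
validation failed for argument at $.in...
```

```bash
python3 - <<'E'
from h import *
o=get_obs();print(o['q'].round(3),o['time_s'],o['opening'],o['wrist_force'])
snap('wrist','w1'); P=cloud('w1')
m=(P[...,2]>.036)&(P[...,2]<.045)&(abs(P[...,0]-.532)<.045)&(abs(P[...,1]-.006)<.045)
a=P[m]; print(len(a),a.mean(0),a.min(0),a.max(0)); v,u=np.where(m); print(u.min(),u.max(),v.min(),v.max())
go(.532,.006,.14)
E
```

```text
[ 0.937  0.181  1.608  0.     1.354 -0.206] 0.15 1.0041072368132062 [-0.29238437 -0.66802528  0.57681178]<stdin>:5: RuntimeWarning: Mean of empty slice.
  ret = um.true_divide(
Traceback (most recent call last):
ValueError: zero-size array to reduction operation minimum which has no identity
```

View pics/w1.png

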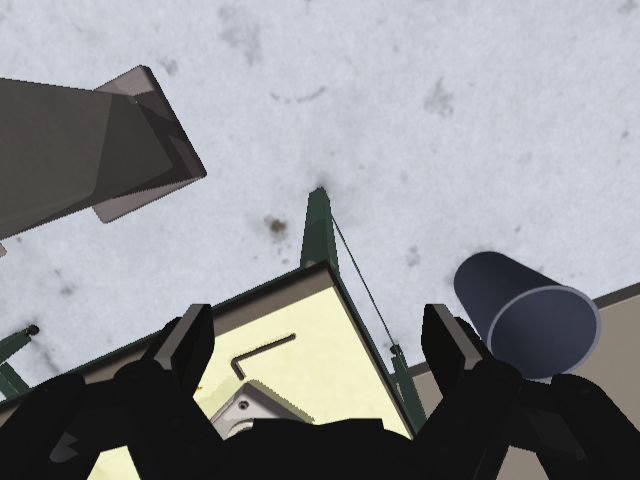

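The move was refused with a truncated validation message, and the arm did not move. I will try one small row with all four keys.

Request:
{"op": "move_arm", "data": {"increments": [{"tx": -0.02, "ty": 0.028, "tz": 0.0, "turn": 0.0}]}}

```text
time_s: 0.28
eef_pos: [0.2538, 0.4959, 0.231]
eef_rot: [-0.001, 0.84, 0.543, 0.0]
wrist_force: [0.2, 0.1, 0.3]
opening: 0.996
```

Request:
{"op": "move_arm", "data": {"increments": [{"tx": -0.022, "ty": 0.03, "tz": 0.0, "turn": 0.0}, {"tx": -0.044, "ty": 0.06, "tz": 0.0, "turn": 0.0}, {"tx": -0.066, "ty": 0.091, "tz": 0.0, "turn": 0.0}, {"tx": -0.088, "ty": 0.121, "tz": 0.0, "turn": 0.0}, {"tx": -0.11, "ty": 0.152, "tz": 0.01, "turn": 0.0}, {"tx": -0.132, "ty": 0.182, "tz": 0.02, "turn": 0.0}, {"tx": -0.154, "ty": 0.213, "tz": 0.03, "turn": 0.0}, {"tx": -0.176, "ty": 0.243, "tz": 0.04, "turn": 0.0}, {"tx": -0.198, "ty": 0.274, "tz": 0.05, "turn": 0.0}, {"tx": -0.22, "ty": 0.304, "tz": 0.06, "turn": 0.0}, {"tx": -0.242, "ty": 0.335, "tz": 0.07, "turn": 0.0}, {"tx": -0.264, "ty": 0.365, "tz": 0.08, "turn": 0.0}, {"tx": -0.286, "ty": 0.396, "tz": 0.085, "turn": 0.0}, {"tx": -0.306, "ty": 0.423, "tz": 0.09, "turn": 0.0}, {"tx": -0.32, "ty": 0.443, "tz": 0.091, "turn": 0.0}, {"tx": -0.328, "ty": 0.454, "tz": 0.091, "turn": 0.0}, {"tx": -0.328, "ty": 0.454, "tz": 0.091, "turn": 0.0}, {"tx": -0.328, "ty": 0.454, "tz": 0.091, "turn": 0.0}]}}

```text
time_s: 1.78
eef_pos: [0.5325, 0.0067, 0.1401]
eef_rot: [-0.0, 0.841, 0.54, -0.0]
wrist_force: [-0.5, 0.9, -0.6]
opening: 0.999
```

```bash
python3 - <<'E'
from h import *
o=get_obs();print(o['q'].round(3),o['time_s'],o['opening'],o['wrist_force'])
snap('wrist','w2'); P=cloud('w2')
m=(P[...,2]>.036)&(P[...,2]<.045)&(abs(P[...,0]-.532)<.045)&(abs(P[...,1]-.006)<.045)
a=P[m]; print(len(a),a.mean(0)); 
if len(a): print(a.min(0),a.max(0)); v,u=np.where(m); print(u.min(),u.max(),v.min(),v.max())
go(.532,.006,.14)
E
```

```text
[-0.211  0.19   1.794  0.     1.159 -1.353] 1.7833 0.9985810999009807 [-0.48518534  0.85072705 -0.61644911]
3040 [0.53442625 0.00750817 0.03959561]
[ 0.50902234 -0.01907485  0.03605498] [0.56193157 0.03353324 0.04204487]
281 355 204 275
from [0.5321 0.0075 0.1402] tool d [-0.0014  0.0005  0.0002] xaxis deg 65.5
```

View pics/w2.png

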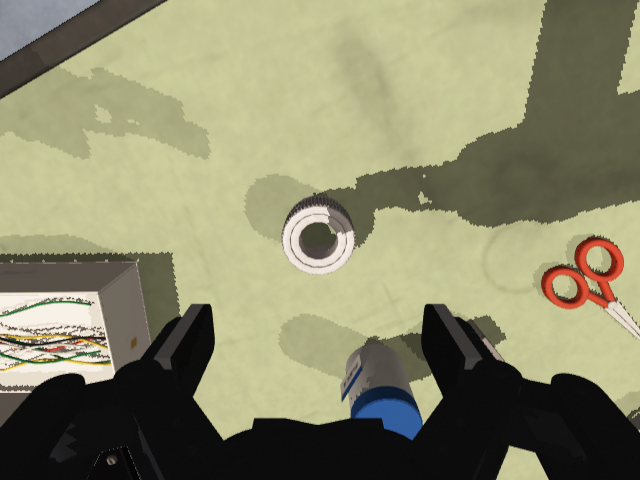

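The collar sits at wrist image centre (318,240). Depth puts it near (0.535, 0.007) with its top at 0.040, which agrees with the scene and side views. Next I descend, then close.

Request:
{"op": "move_arm", "data": {"increments": [{"tx": 0.001, "ty": 0.003, "tz": 0.02, "turn": 0.0}, {"tx": 0.001, "ty": 0.003, "tz": 0.045, "turn": 0.0}, {"tx": 0.001, "ty": 0.003, "tz": 0.07, "turn": 0.0}, {"tx": 0.001, "ty": 0.003, "tz": 0.09, "turn": 0.0}, {"tx": 0.001, "ty": 0.003, "tz": 0.11, "turn": 0.0}, {"tx": 0.001, "ty": 0.003, "tz": 0.124, "turn": 0.0}, {"tx": 0.001, "ty": 0.003, "tz": 0.133, "turn": 0.0}, {"tx": 0.001, "ty": 0.003, "tz": 0.133, "turn": 0.0}, {"tx": 0.001, "ty": 0.003, "tz": 0.133, "turn": 0.0}, {"tx": 0.001, "ty": 0.003, "tz": 0.133, "turn": 0.0}]}}

```text
time_s: 2.67
eef_pos: [0.5366, 0.0067, 0.0084]
eef_rot: [0.001, 0.841, 0.541, 0.001]
wrist_force: [-0.1, 0.2, -0.0]
opening: 1.001
```

```bash
python3 - <<'E'
from h import *
snap('scene','s3');snap('side','d3')
for n,w in (('s3',(310,450,250,400)),('d3',(280,400,130,260))):
    im=cv2.imread(f'pics/{n}.png')[w[2]:w[3],w[0]:w[1]]; cv2.imwrite(f'pics/{n}c.png',cv2.resize(im,None,fx=4,fy=4,interpolation=2))
go(.535,.007,.007)
E
```

```text
from [0.5368 0.0063 0.0086] tool d [-0.0001 -0.002   0.0016] xaxis deg 65.51
```

View pics/s3c.png

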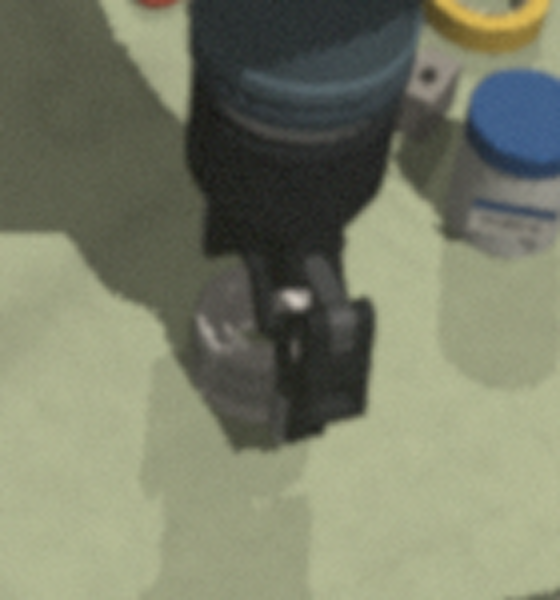

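View pics/d3c.png

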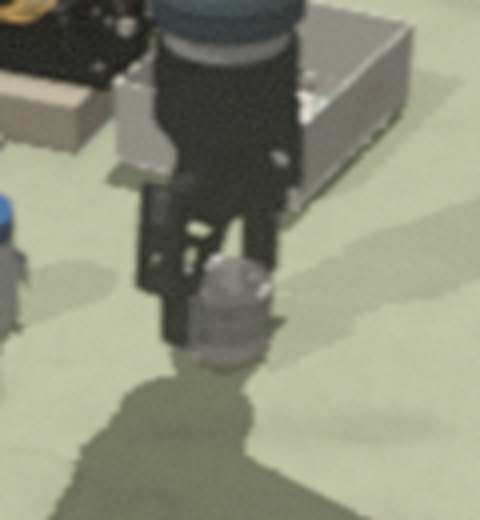

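The fingers straddle the collar in both views, with the jar clear. I close now.

Request:
{"op": "move_arm", "data": {"gripper": 0.0, "increments": [{"tx": 0.0, "ty": -0.001, "tz": 0.0, "turn": 0.0}, {"tx": 0.0, "ty": -0.001, "tz": 0.0, "turn": 0.0}, {"tx": 0.0, "ty": -0.001, "tz": 0.0, "turn": 0.0}, {"tx": 0.0, "ty": -0.001, "tz": 0.0, "turn": 0.0}, {"tx": 0.0, "ty": -0.001, "tz": 0.0, "turn": 0.0}, {"tx": 0.0, "ty": -0.001, "tz": 0.0, "turn": 0.0}, {"tx": 0.0, "ty": -0.001, "tz": 0.0, "turn": 0.0}, {"tx": 0.0, "ty": -0.001, "tz": 0.0, "turn": 0.0}, {"tx": 0.0, "ty": -0.001, "tz": 0.0, "turn": 0.0}, {"tx": 0.0, "ty": -0.001, "tz": 0.0, "turn": 0.0}]}}

```text
time_s: 3.6
eef_pos: [0.5352, 0.0066, 0.0081]
eef_rot: [0.0, 0.841, 0.541, 0.0]
wrist_force: [-2.1, 1.4, 6.9]
opening: 0.597
```

```bash
python3 - <<'E'
from h import *
o=get_obs(); print(o['wrist_force'],o['opening'])
go(.471,.327,.175)
E
```

```text
[-2.06110799  1.37418668  6.86146568] 0.5969161080507407
from [0.5352 0.0066 0.0081] tool d [ 0.2649 -0.1913 -0.1669] xaxis deg 65.48
```

The opening of 0.597 is about 51 mm, so the collar is gripped. I lift and carry it above the post.

Request:
{"op": "move_arm", "data": {"increments": [{"tx": 0.0, "ty": 0.0, "tz": -0.02, "turn": 0.0}, {"tx": 0.0, "ty": 0.0, "tz": -0.05, "turn": 0.0}, {"tx": 0.01, "ty": -0.007, "tz": -0.08, "turn": 0.0}, {"tx": 0.03, "ty": -0.022, "tz": -0.11, "turn": 0.0}, {"tx": 0.055, "ty": -0.04, "tz": -0.135, "turn": 0.0}, {"tx": 0.08, "ty": -0.058, "tz": -0.155, "turn": 0.0}, {"tx": 0.105, "ty": -0.076, "tz": -0.167, "turn": 0.0}, {"tx": 0.13, "ty": -0.094, "tz": -0.167, "turn": 0.0}, {"tx": 0.155, "ty": -0.112, "tz": -0.167, "turn": 0.0}, {"tx": 0.18, "ty": -0.13, "tz": -0.167, "turn": 0.0}, {"tx": 0.205, "ty": -0.148, "tz": -0.167, "turn": 0.0}, {"tx": 0.23, "ty": -0.166, "tz": -0.167, "turn": 0.0}, {"tx": 0.248, "ty": -0.179, "tz": -0.167, "turn": 0.0}, {"tx": 0.26, "ty": -0.188, "tz": -0.167, "turn": 0.0}, {"tx": 0.265, "ty": -0.191, "tz": -0.167, "turn": 0.0}, {"tx": 0.265, "ty": -0.191, "tz": -0.167, "turn": 0.0}, {"tx": 0.265, "ty": -0.191, "tz": -0.167, "turn": 0.0}, {"tx": 0.265, "ty": -0.191, "tz": -0.167, "turn": 0.0}]}}

```text
time_s: 5.1
eef_pos: [0.4714, 0.326, 0.1741]
eef_rot: [0.0, 0.841, 0.54, -0.0]
wrist_force: [0.4, 0.0, -1.5]
opening: 0.599
```

```bash
python3 - <<'E'
from h import *
o=get_obs();print(o['q'].round(3),o['time_s'],o['opening'],o['wrist_force'])
snap('wrist','w4'); snap('scene','s4'); snap('side','d4')
P=cloud('w4')
a=P[(P[...,2]>.069)&(P[...,2]<.082)&(np.hypot(P[...,0]-.471,P[...,1]-.327)<.03)]
print(len(a)); 
if len(a): print(a.mean(0),a.min(0),a.max(0))
im=cv2.imread('pics/w4.png')[140:340,220:420]; cv2.imwrite('pics/w4c.png',cv2.resize(im,None,fx=3,fy=3,interpolation=2))
im=cv2.imread('pics/w2.png')[140:340,220:420]; cv2.imwrite('pics/w2c.png',cv2.resize(im,None,fx=3,fy=3,interpolation=2))
for n,w in (('s4',(170,310,130,290)),('d4',(300,430,190,350))):
    im=cv2.imread(f'pics/{n}.png')[w[2]:w[3],w[0]:w[1]]; cv2.imwrite(f'pics/{n}c.png',cv2.resize(im,None,fx=3.7,fy=3.7,interpolation=2))
go(.471,.327,.175)
E
```

```text
[ 0.398  0.234  1.665 -0.     1.243 -0.744] 5.1 0.5988985583152431 [ 0.36649111  0.00890065 -1.47783743]
330
[0.46846492 0.33046064 0.07303332] [0.46030201 0.31608099 0.06905827] [0.48379408 0.34054528 0.07664937]
from [0.4715 0.326  0.1743] tool d [ 0.0007 -0.0008 -0.0007] xaxis deg 65.4
```

View pics/w4.png

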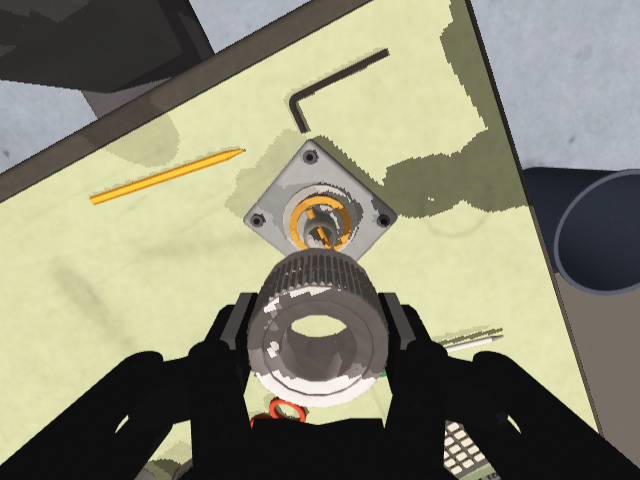

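View pics/w4c.png

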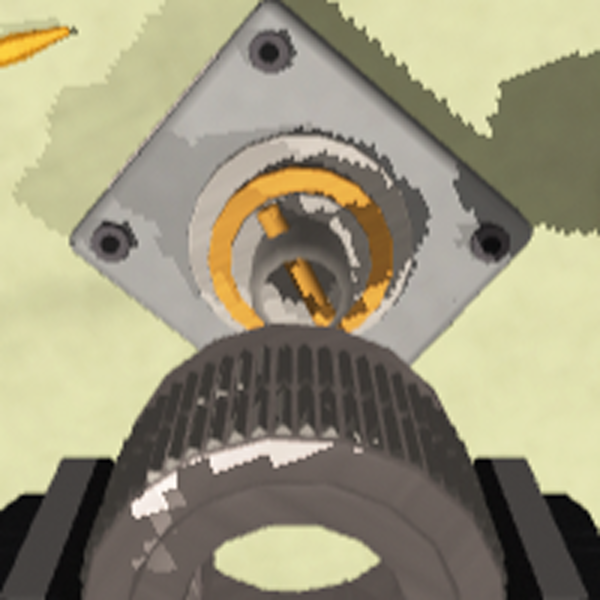

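View pics/w2c.png

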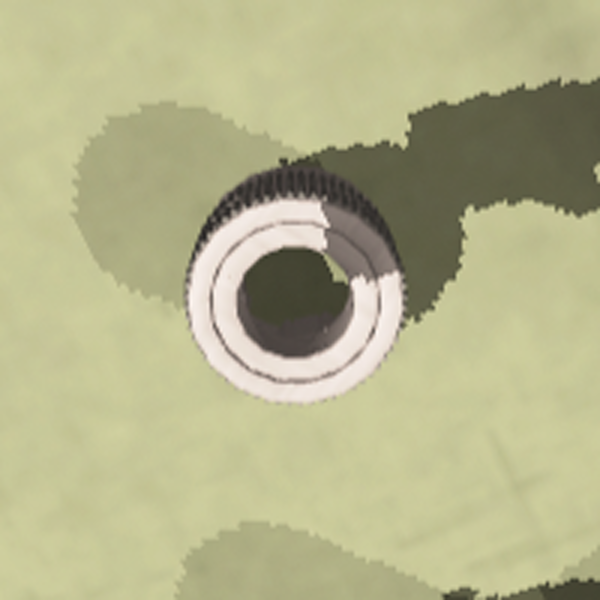

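View pics/s4c.png

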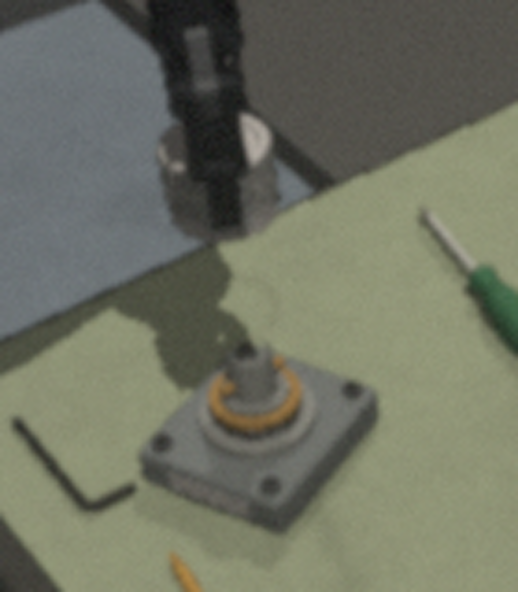

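View pics/d4c.png

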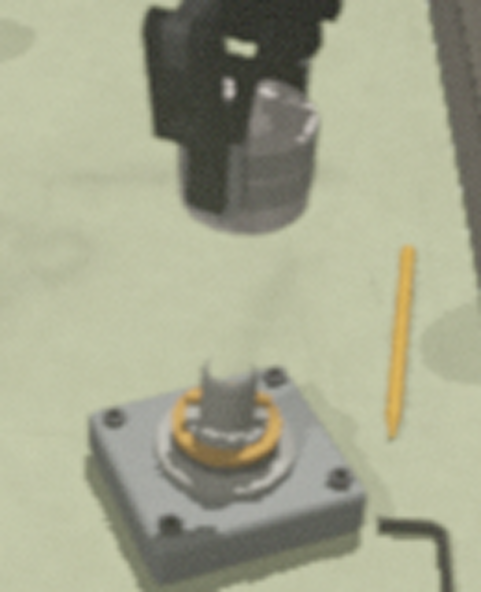

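The wrist view shows the held collar's top ring around (318,345) and the post just above it near (320,235). I measure both in that one picture so the calibration errors cancel.

```bash
python3 - <<'E'
from h import *
from scipy.optimize import least_squares
P=cloud('w4'); v,u=np.mgrid[0:480,0:640]
m=(u>240)&(u<395)&(v>240)&(v<412)&(P[...,2]>.12)
a=P[m]; print(len(a),a.min(0),a.max(0)); h,e=np.histogram(a[:,2],30); print(dict(zip(e.round(3),h)))
zt=a[:,2][a[:,2]>0]; top=np.percentile(a[:,2],97); 
t=a[(a[:,2]>.199)&(a[:,2]<.213)]
print('top',len(t),t.mean(0),(t.min(0)+t.max(0))/2,t.max(0)-t.min(0))
c=np.linalg.svd(t-t.mean(0))[2][2] if len(t)<6000 else None; print('normal',c)
# outer radius points: fit circle enclosing
from cv2 import minEnclosingCircle
print(minEnclosingCircle((t[:,:2]*1000).astype(np.float32)))
w=a[(a[:,2]>.17)&(a[:,2]<.198)]
f=lambda p,r:least_squares(lambda s:np.hypot(p[:,0]-s[0],p[:,1]-s[1])-r,p[:,:2].mean(0),loss='soft_l1',f_scale=.001).x
w2=w[np.hypot(w[:,0]-.471,w[:,1]-.326)>.02]; print('knurl fit',len(w2),f(w2,.0255))
for n in ('scene0','side0','w4'):
    Q=cloud(n).reshape(-1,3); Q=Q[(np.hypot(Q[:,0]-.471,Q[:,1]-.327)<.017)]
    s=Q[(Q[:,2]>.060)&(Q[:,2]<.0715)]; s2=Q[(Q[:,2]>.0725)&(Q[:,2]<.08)]
    print(n,len(s),f(s,.0122),len(s2),minEnclosingCircle((s2[:,:2]*1000).astype(np.float32)), np.median(s2[:,2]))
E
```

```text
18847 [0.44483625 0.29864036 0.1660801 ] [0.49865039 0.36019427 0.25295116]
{np.float64(0.166): np.int64(204), np.float64(0.169): np.int64(321), np.float64(0.172): np.int64(299), np.float64(0.175): np.int64(313), np.float64(0.178): np.int64(459), np.float64(0.181): np.int64(547), np.float64(0.183): np.int64(581), np.float64(0.186): np.int64(566), np.float64(0.189): np.int64(636), np.float64(0.192): np.int64(731), np.float64(0.195): np.int64(813), np.float64(0.198): np.int64(869), np.float64(0.201): np.int64(1074), np.float64(0.204): np.int64(9930), np.float64(0.207): np.int64(809), np.float64(0.21): np.int64(230), np.float64(0.212): np.int64(260), np.float64(0.215): np.int64(37), np.float64(0.218): np.int64(0), np.float64(0.221): np.int64(0), np.float64(0.224): np.int64(0), np.float64(0.227): np.int64(0), np.float64(0.23): np.int64(0), np.float64(0.233): np.int64(0), np.float64(0.236): np.int64(0), np.float64(0.238): np.int64(0), np.float64(0.241): np.int64(0), np.float64(0.244): np.int64(25), np.float64(0.247): np.int64(62), np.float64(0.25): np.int64(81)}
top 12659 [0.46945132 0.32797427 0.20519518] [0.47180603 0.3277296  0.20600092] [0.05368873 0.05817847 0.01398868]
normal None
((470.0457458496094, 327.5573425292969), 29.42551040649414)
knurl fit 3414 [0.47118206 0.32713813]
scene0 58 [0.47172183 0.32842423] 22 ((470.94000244140625, 327.5657958984375), 11.336562156677246) 0.0739316255847483
side0 87 [0.4707887  0.32639542] 54 ((470.43994140625, 328.2710266113281), 12.125021934509277) 0.07418644556733953
w4 168 [0.47286712 0.328296  ] 209 ((472.28668212890625, 328.5954284667969), 11.790437698364258) 0.07383321187850164
```

Wrist view: collar at (0.4712, 0.3271), post at (0.472, 0.3285), so a correction of about 1 mm along tool x. I descend until the bore has just started over the post.

Request:
{"op": "move_arm", "data": {"increments": [{"tx": 0.001, "ty": 0.0, "tz": 0.02, "turn": 0.0}, {"tx": 0.001, "ty": 0.0, "tz": 0.045, "turn": 0.0}, {"tx": 0.001, "ty": 0.0, "tz": 0.07, "turn": 0.0}, {"tx": 0.001, "ty": 0.0, "tz": 0.085, "turn": 0.0}, {"tx": 0.001, "ty": 0.0, "tz": 0.092, "turn": 0.0}, {"tx": 0.001, "ty": 0.0, "tz": 0.096, "turn": 0.0}, {"tx": 0.001, "ty": 0.0, "tz": 0.1, "turn": 0.0}, {"tx": 0.001, "ty": 0.0, "tz": 0.103, "turn": 0.0}, {"tx": 0.001, "ty": 0.0, "tz": 0.105, "turn": 0.0}, {"tx": 0.001, "ty": 0.0, "tz": 0.105, "turn": 0.0}, {"tx": 0.001, "ty": 0.0, "tz": 0.105, "turn": 0.0}]}}

```text
time_s: 6.17
eef_pos: [0.4719, 0.3281, 0.0699]
eef_rot: [0.0, 0.841, 0.541, 0.001]
wrist_force: [-0.0, -1.1, -0.8]
opening: 0.599
```

```bash
python3 - <<'E'
from h import *
o=get_obs();print(o['eef_pos'],o['wrist_force'],o['torque'],o['opening'])
snap('wrist','w5'); snap('scene','s5');snap('side','d5')
for n,w in (('s5',(170,310,130,290)),('d5',(300,430,190,350))):
    im=cv2.imread(f'pics/{n}.png')[w[2]:w[3],w[0]:w[1]]; cv2.imwrite(f'pics/{n}c.png',cv2.resize(im,None,fx=3.7,fy=3.7,interpolation=2))
a=cv2.imread('pics/w5.png')[200:440,200:440]; cv2.imwrite('pics/w5c.png',cv2.resize(a,None,fx=2.4,fy=2.4,interpolation=2))
E
```

```text
[0.47190194 0.3281425  0.06990961] [-0.01336508 -1.05694044 -0.8031995 ] [ 0.00647125 -0.0172245   0.0036278 ] 0.5992734259405417
```

View pics/w5c.png

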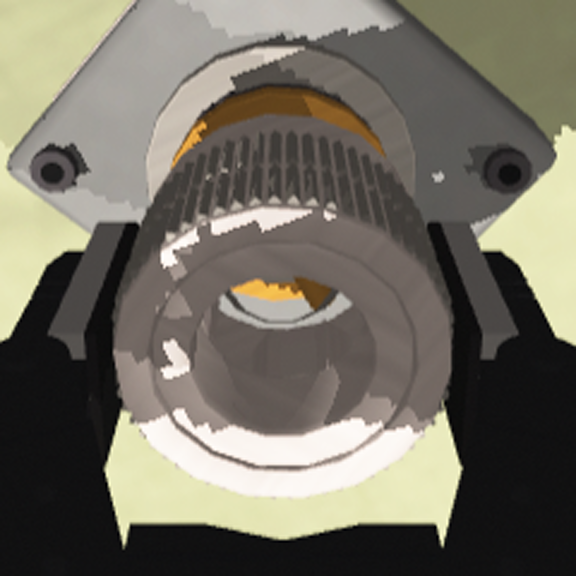

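View pics/s5c.png

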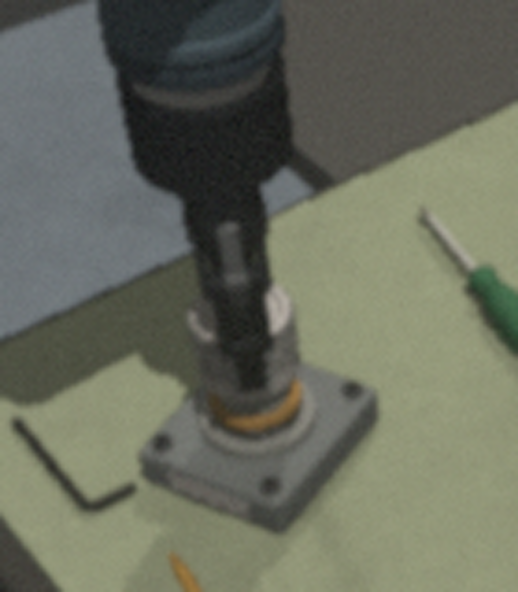

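```bash
python3 - <<'E'
from h import *
P=cloud('w5')
for x,y in [(260,290),(300,290),(320,300),(280,322),(280,350),(280,400),(230,310),(280,425)]:
    print((x,y),P[int(200+y/2.4),int(200+x/2.4)].round(4))
P=cloud('w4')
print()
for x,y in [(300,285),(300,265),(320,305),(300,235),(270,218),(260,290),(345,290)]:
    print((x,y),P[int(140+y/3),int(220+x/3)].round(4))
E
```

```text
(260, 290) [0.4901 0.3155 0.0443]
(300, 290) [0.4862 0.3268 0.0581]
(320, 300) [0.4902 0.3293 0.0583]
(280, 322) [0.4831 0.3234 0.0723]
(280, 350) [0.4862 0.322  0.0757]
(280, 400) [0.4852 0.3225 0.0915]
(230, 310) [0.5028 0.3005 0.0247]
(280, 425) [0.4854 0.3225 0.0978]

(300, 285) [0.4751 0.3275 0.0594]
(300, 265) [0.4702 0.3297 0.0591]
(320, 305) [0.4813 0.3296 0.0593]
(300, 235) [0.4616 0.3336 0.0654]
(270, 218) [0.4558 0.3282 0.0598]
(260, 290) [0.4675 0.32   0.0736]
(345, 290) [0.4761 0.3386 0.0733]
```

The post top is hollow, so the pin shows through it at z≈0.059 running nearly along world x. I continue down to the pin.

Request:
{"op": "move_arm", "data": {"increments": [{"tx": 0.0, "ty": 0.0, "tz": 0.002, "turn": 0.0}, {"tx": 0.0, "ty": 0.0, "tz": 0.004, "turn": 0.0}, {"tx": 0.0, "ty": 0.0, "tz": 0.006, "turn": 0.0}, {"tx": 0.0, "ty": 0.0, "tz": 0.008, "turn": 0.0}, {"tx": 0.0, "ty": 0.0, "tz": 0.01, "turn": 0.0}, {"tx": 0.0, "ty": 0.0, "tz": 0.01, "turn": 0.0}]}}

```text
time_s: 6.82
eef_pos: [0.4713, 0.3278, 0.0587]
eef_rot: [-0.0, 0.841, 0.541, -0.0]
wrist_force: [-0.4, 0.2, -2.1]
opening: 0.594
```

Request:
{"op": "move_arm", "data": {"increments": [{"tx": 0.0, "ty": 0.0, "tz": 0.001, "turn": 0.0}, {"tx": 0.0, "ty": 0.0, "tz": 0.002, "turn": 0.0}, {"tx": 0.0, "ty": 0.0, "tz": 0.002, "turn": 0.0}]}}

```text
time_s: 7.07
eef_pos: [0.4715, 0.328, 0.0572]
eef_rot: [-0.0, 0.841, 0.541, -0.0]
wrist_force: [-0.4, 0.2, -1.5]
opening: 0.596
```

Request:
{"op": "move_arm", "data": {"increments": [{"tx": 0.0, "ty": 0.0, "tz": 0.001, "turn": 0.0}, {"tx": 0.0, "ty": 0.0, "tz": 0.002, "turn": 0.0}, {"tx": 0.0, "ty": 0.0, "tz": 0.002, "turn": 0.0}]}}

```text
time_s: 7.32
eef_pos: [0.4718, 0.328, 0.0566]
eef_rot: [0.0, 0.841, 0.541, 0.0]
wrist_force: [-4.2, -2.0, 9.8]
opening: 0.592
```

It made contact at TCP z 0.0566 with about 10 N. Now I turn in 8° steps with slight extra press and watch for the drop.

Request:
{"op": "move_arm", "data": {"increments": [{"tx": 0.0, "ty": 0.0, "tz": 0.001, "turn": 2.0}, {"tx": 0.0, "ty": 0.0, "tz": 0.001, "turn": 4.0}, {"tx": 0.0, "ty": 0.0, "tz": 0.001, "turn": 6.0}, {"tx": 0.0, "ty": 0.0, "tz": 0.001, "turn": 8.0}, {"tx": 0.0, "ty": 0.0, "tz": 0.001, "turn": 8.0}]}}

```text
time_s: 7.73
eef_pos: [0.4728, 0.3287, 0.0565]
eef_rot: [0.0, 0.877, 0.48, 0.002]
wrist_force: [-3.0, -1.4, 12.3]
opening: 0.593
```

Request:
{"op": "move_arm", "data": {"increments": [{"tx": 0.0, "ty": 0.0, "tz": 0.0, "turn": 2.0}, {"tx": 0.0, "ty": 0.0, "tz": 0.0, "turn": 4.0}, {"tx": 0.0, "ty": 0.0, "tz": 0.0, "turn": 6.0}, {"tx": 0.0, "ty": 0.0, "tz": 0.0, "turn": 8.0}, {"tx": 0.0, "ty": 0.0, "tz": 0.0, "turn": 8.0}]}}

```text
time_s: 8.15
eef_pos: [0.473, 0.3283, 0.0556]
eef_rot: [0.0, 0.908, 0.418, 0.002]
wrist_force: [0.7, -0.5, 5.5]
opening: 0.599
```

```bash
python3 - <<'E'
from h import *
o=get_obs();print(o['eef_pos'],o['wrist_force'],o['torque'],o['opening'],o['time_s'])
E
```

```text
[0.47298697 0.32826627 0.05561821] [ 0.65273941 -0.54461285  5.45656619] [-0.23087587 -0.30898855 -0.0988586 ] 0.5986750020768924 8.15
```

z dropped 0.9 mm and the force fell to 5.5 N, so it may be in line. I probe downward.

Request:
{"op": "move_arm", "data": {"increments": [{"tx": 0.0, "ty": 0.0, "tz": 0.001, "turn": 0.0}, {"tx": 0.0, "ty": 0.0, "tz": 0.002, "turn": 0.0}, {"tx": 0.0, "ty": 0.0, "tz": 0.002, "turn": 0.0}]}}

```text
time_s: 8.4
eef_pos: [0.4732, 0.3284, 0.0545]
eef_rot: [0.0, 0.908, 0.419, 0.002]
wrist_force: [-1.3, -2.6, 12.8]
opening: 0.597
```

Request:
{"op": "move_arm", "data": {"increments": [{"tx": 0.0, "ty": 0.0, "tz": 0.0, "turn": 1.0}, {"tx": 0.0, "ty": 0.0, "tz": 0.0, "turn": 2.0}, {"tx": 0.0, "ty": 0.0, "tz": 0.0, "turn": 3.0}, {"tx": 0.0, "ty": 0.0, "tz": 0.0, "turn": 3.0}]}}

```text
time_s: 8.73
eef_pos: [0.4731, 0.3279, 0.0535]
eef_rot: [0.0, 0.919, 0.395, 0.001]
wrist_force: [1.9, -3.6, 4.3]
opening: 0.597
```

```bash
python3 - <<'E'
from h import *
o=get_obs();print(o['eef_pos'],o['wrist_force'],o['torque'],o['opening'],o['time_s'])
snap('wrist','w6'); snap('side','d6')
a=cv2.imread('pics/w6.png')[200:440,200:440]; cv2.imwrite('pics/w6c.png',cv2.resize(a,None,fx=2.4,fy=2.4,interpolation=2))
n,w=('d6',(300,430,190,350)); im=cv2.imread(f'pics/{n}.png')[w[2]:w[3],w[0]:w[1]]; cv2.imwrite(f'pics/{n}c.png',cv2.resize(im,None,fx=3.7,fy=3.7,interpolation=2))
from h import *
P=cloud('w6'); v,u=np.mgrid[0:480,0:640]
m=(u>240)&(u<395)&(v>280)&(v<412)&(np.hypot(P[...,0]-.472,P[...,1]-.328)<.027)&(np.hypot(P[...,0]-.472,P[...,1]-.328)>.016)
a=P[m]; z=a[:,2]; t=a[abs(z-np.median(z))<.004]; A=np.c_[t[:,0]-.472,t[:,1]-.328,np.ones(len(t))]; print(len(t),np.linalg.lstsq(A,t[:,2],rcond=None)[0])
E
```

```text
[0.47307856 0.32787089 0.0534915 ] [ 1.87248723 -3.64022614  4.30118688] [-0.39280135 -0.33246367 -0.17491173] 0.5969585963814389 8.7333
9252 [ 0.01228428 -0.00790627  0.08496505]
```

View pics/w6c.png

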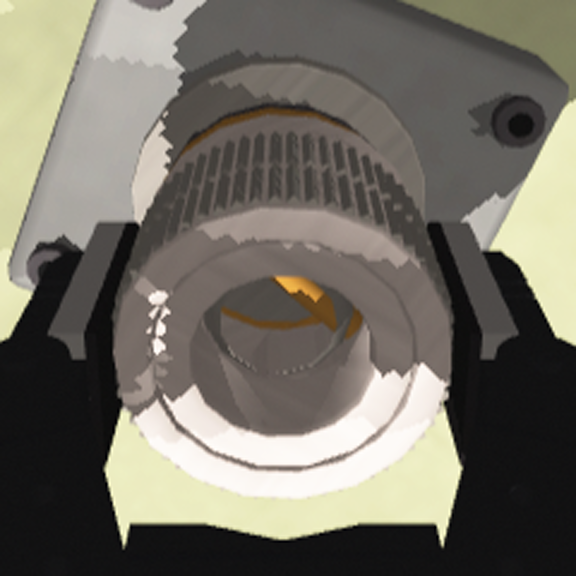

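View pics/d6c.png

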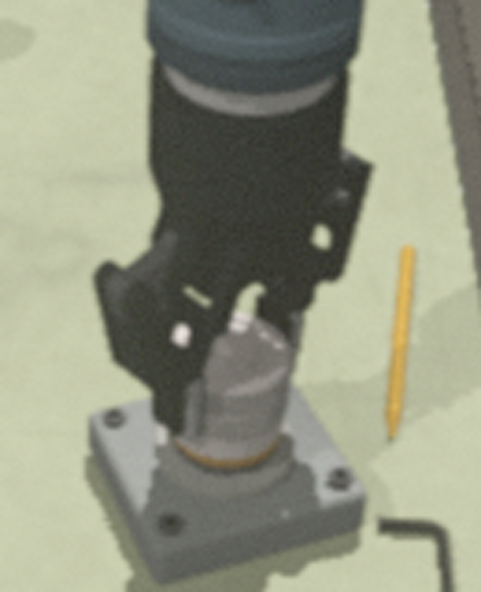

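The collar top is at 0.085, about 10 mm below the post top, and it has not slipped in the grip, so it is entering the keyways. I push on.

Request:
{"op": "move_arm", "data": {"increments": [{"tx": 0.0, "ty": 0.0, "tz": 0.001, "turn": 0.5}, {"tx": 0.0, "ty": 0.0, "tz": 0.002, "turn": 1.0}, {"tx": 0.0, "ty": 0.0, "tz": 0.003, "turn": 1.0}, {"tx": 0.0, "ty": 0.0, "tz": 0.004, "turn": 1.0}, {"tx": 0.0, "ty": 0.0, "tz": 0.004, "turn": 1.0}]}}

```text
time_s: 9.25
eef_pos: [0.4729, 0.3278, 0.0491]
eef_rot: [0.0, 0.922, 0.387, 0.001]
wrist_force: [2.7, -3.4, 4.6]
opening: 0.597
```

```bash
python3 - <<'E'
from h import *
o=get_obs();print(o['eef_pos'],o['wrist_force'],o['torque'],o['opening'],o['time_s'])
E
```

```text
[0.47287236 0.32779479 0.04912606] [ 2.73506697 -3.39989668  4.62640458] [-0.42859267 -0.36712031 -0.07248746] 0.5966449294807145 9.25
```

Request:
{"op": "move_arm", "data": {"increments": [{"tx": 0.0, "ty": 0.0, "tz": 0.001, "turn": 0.0}, {"tx": 0.0, "ty": 0.0, "tz": 0.002, "turn": 0.0}, {"tx": 0.0, "ty": 0.0, "tz": 0.003, "turn": 0.0}, {"tx": 0.0, "ty": 0.0, "tz": 0.004, "turn": 0.0}, {"tx": 0.0, "ty": 0.0, "tz": 0.005, "turn": 0.0}, {"tx": 0.0, "ty": 0.0, "tz": 0.005, "turn": 0.0}, {"tx": 0.0, "ty": 0.0, "tz": 0.005, "turn": 0.0}]}}

```text
time_s: 9.83
eef_pos: [0.473, 0.3278, 0.0451]
eef_rot: [0.001, 0.922, 0.387, 0.001]
wrist_force: [-0.1, -5.2, 14.1]
opening: 0.597
```

Request:
{"op": "move_arm", "data": {"increments": [{"tx": 0.0, "ty": 0.0, "tz": 0.001, "turn": 0.0}, {"tx": 0.0, "ty": 0.0, "tz": 0.0015, "turn": 0.0}, {"tx": 0.0, "ty": 0.0, "tz": 0.0015, "turn": 0.0}, {"tx": 0.0, "ty": 0.0, "tz": 0.0015, "turn": 0.0}]}}

```text
time_s: 10.17
eef_pos: [0.473, 0.3278, 0.0451]
eef_rot: [0.001, 0.922, 0.387, 0.001]
wrist_force: [-5.9, -7.2, 24.5]
opening: 0.596
```

```bash
python3 - <<'E'
from h import *
o=get_obs();print(o['eef_pos'],o['wrist_force'],o['torque'],o['opening'],o['time_s'])
snap('wrist','w7'); snap('side','d7'); snap('scene','s7')
n,w=('d7',(300,430,190,350)); im=cv2.imread(f'pics/{n}.png')[w[2]:w[3],w[0]:w[1]]; cv2.imwrite(f'pics/{n}c.png',cv2.resize(im,None,fx=3.7,fy=3.7,interpolation=2))
for n in ('w6','w7'):
    P=cloud(n); v,u=np.mgrid[0:480,0:640]; r=np.hypot(P[...,0]-.472,P[...,1]-.328)
    a=P[(u>240)&(u<395)&(v>280)&(v<412)&(r<.027)&(r>.016)]; z=a[:,2]; t=a[abs(z-np.median(z))<.004]; A=np.c_[t[:,0]-.472,t[:,1]-.328,np.ones(len(t))]; print(n,np.linalg.lstsq(A,t[:,2],rcond=None)[0])
print(get_obs()['wrist_force'],get_obs()['eef_pos'])
E
```

```text
[0.47300988 0.3277965  0.04506186] [-5.92642455 -7.24735884 24.516766  ] [-1.34575938  1.07736799 -0.16015169] 0.5961550545880743 10.1667
w6 [ 0.01228428 -0.00790627  0.08496505]
w7 [ 0.00883516 -0.00721118  0.07661983]
[-6.39933493 -6.70556699 24.79944382] [0.47298336 0.32781573 0.04505224]
```

View pics/d7c.png

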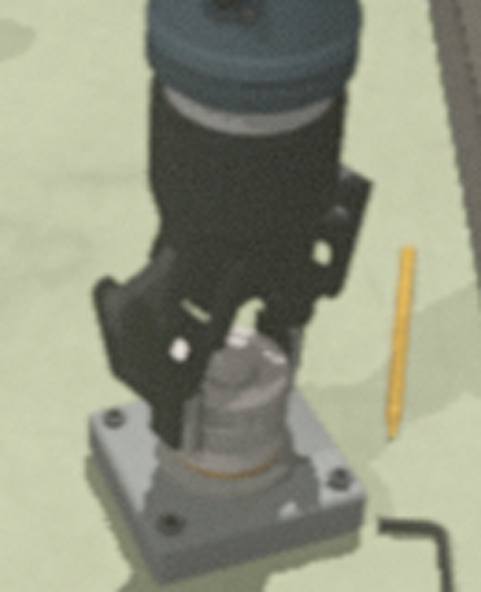

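View pics/w7.png

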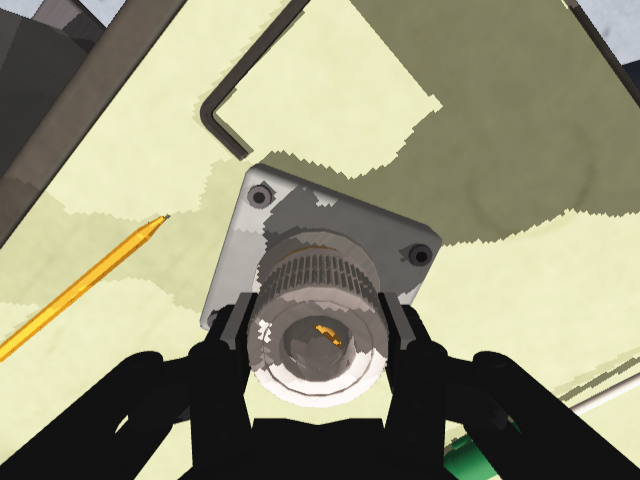

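Pressing 1.5 mm more raised the force from 14 to 24.5 N with no further travel, so it is on the hard stop. The collar top is at 0.0766, so its centre is at about 0.0566, 18.4 mm below the post top, with a tilt of about 0.01 rad. I hand in.

```bash
python3 -c "
from h import *
print(workorder.hand_in())"
```

```text
the job is handed in; nothing more can be done
None
```

The collar is on the post with its keyways over the cross pin. It is pushed down to the hard step, and the gripper is still holding it there. I handed the job in at about 10.3 s.

I set it on the pin and turned it about 20° in all, pressing lightly until the keyways dropped, then pushed it home.

**Last checks:**
- **Depth:** the collar's top is at z ≈ 0.0766 m, so its centre is about 18 mm below the post's top. That agrees with hard home to within camera accuracy.
- **Hard stop:** pressing further raised the force from 14 N to about 25 N with no movement at TCP z 0.0451 m. That means the spring ring should be fully pressed down, though I had no direct reading of it.
- **Tilt and grip:** tilt is about 0.01 rad, and the gripper opening is steady at about 51 mm.
- **Side load:** about 9 N of sideways force remained at the end. It was accepted as it was; I did not re-centre.
- **Other things on the bench:** I touched nothing else. The final pictures I looked at showed the pencil and hex key in place, but I did not measure the other items again.

The first move call was refused before anything moved, probably because it left out the turn values. It cost no time on the clock.

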